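# Re-pin the tablet stand at its steep setting

## Task

Set the tablet stand from its low setting to its steep one: pull the red T-handled detent pin out of the side of the stand and lay it down on the worktop, raise the back rest until its other hole lines up with the hole in the bracket, then take the pin again and push it through all the plates, fully home until the ball catch holds it. Leave the can, the salt shaker and the sauce cup where they stand.

Things in the scene. Friction and masses are not known exactly. Their poses are not given: they have to be found in the camera images.
- stand: Tablet stand, screwed down. Dark base plate 12 mm thick, x = -70 to +100, y = -75 to +75 mm of its origin (on the worktop). x points to its back, y to its left, z up. At its right (-y) two upright grey cheeks, 8 mm thick, outer faces at y = -58 and -38 mm, x = -55 to +60 mm, top at z = 77 mm; between them the back rest's 8 mm sector plate. Holes: 13 mm in the cheeks, 14 mm in the sector.
- hole_mouth (a point): Centre of the hole in the outer face of the outer cheek, 65 mm above the worktop. The axes are the stand's: the hole runs along +y from here.
- pin_home (a point): Where the crossing of the pin's T (its origin) lies when the pin is fully home: 18 mm outside (to -y of) hole_mouth. The axes are the stand's.
- backrest_hinge (a point): Middle of the back rest's hinge axis, which runs along the stand's y, 45 mm above the worktop. The hinge is stiff (0.45 N m), so the back rest stays where it is left.
- backrest (a joint): Angle of the black back rest in rad: 0 as found, leaning 45 degrees above the horizontal with the lower hole of its sector plate on the pin; grows as its top is raised to the front; range -0.3 to 0.7. At 0.40 the other hole (31 mm from the first, 78 mm from the hinge) lines up: within about 0.02 the pin slips in, within about 0.03 its tapered nose pulls it into line.
- top_bar (a point): Middle of the round aluminium bar, 14 mm thick, 104 mm long, along the top edge of the back rest (120 mm wide, 6 mm thick), parallel to its hinge and 142 mm from it: take hold of the back rest here from above. Moves with it.
- pin: Detent pin, 70 g. Origin where its axis crosses the T-bar; y runs along the shaft to the nose, z along the red T-bar (18 mm thick, 56 mm long). Collar 18 mm thick up to y = 16 mm, then a 12 mm steel shaft with a V-neck at y = 53 mm. As found it is home, T-bar upright, only that can be gripped; let go on the worktop it mostly rolls flat, axis 9 mm up, or stays propped on T-bar end and nose.
- pin_nose (a point): Tip of the pin's nose, on its axis 70 mm from its origin; the nose tapers from 12 to 4 mm over the last 10 mm.
- salt_shaker: Salt shaker, about 40 mm wide and 81 mm tall, origin at the centre of its underside. To be left alone.
- can: Drinks can, 53 mm wide, 134 mm tall, origin at the centre of its underside. To be left alone.
- sauce_cup: Small black sauce cup, 51 mm wide, 29 mm tall, origin at the centre of its underside. To be left alone.
- ball_catch (a point): Centre of the ball catch: two sprung steel balls in brass barrels behind the inner cheek, 35 mm along the hole from hole_mouth. They snap into the pin's neck when it is home; pulling the pin free and pushing it home each take roughly 10 to 20 N along its axis.
Mind the look-alikes: they are no part of the job. Leave any white look-alike of the pin alone.

How it is judged:
By the outcome, as a careful person would: the job done as asked, in the order asked, and still so for the second after the job is handed in, with the robot touching nothing.
It also fails if it takes over 72 s, if anything falls off the work surface, if the arm or the gripper's body presses on something with over 40 N, if the wrist force passes 120 N, or if a joint passes its speed limit or range.

## Robot

A 6-joint arm with a two-finger parallel gripper is mounted at the origin on a cart in front of the work surface, level with it; the furniture and walls round the work are solid. World frame = base frame: x ahead of the robot, y to its left, z up, the work surface at z = 0. Lengths are in mm, angles in rad, forces in N, time in s.
With the tool pointing down it reaches from about 300 to 775 mm from the base axis. Payload 14.6 kg.
Tool frame: the origin (TCP) lies between the finger pads; the fingertips stand 19 mm ahead of it and the grasp point (between the pads) is the TCP; z points along the fingers, y is the line along which they close (so a half turn about z gives the same grasp; the last joint's range is limited). The gripper opens to 94 mm and grips with 3 to 60 N. Pads are 16 mm wide; open, the fingers measure 119 mm over their backs; the gripper's body (75 mm by 177 mm) begins 78 mm behind the grasp point.
Start: joints at [-1.36, 0.3, 1.521, -0, 1.321, -0.067], TCP at [150.826, -528.906, 224.446] pointing down, gripper open.
Joint ranges: [-3.03, 3.03], [-0.79, 2.21], [0.23, 2.52], [-1.04, 4.18], [0, 3.07], [-2.55, 2.55]. Speed limits (rad/s): [2.22, 2.22, 2.57, 3.14, 3.14, 3.14].

## Interface

Orientations are given as [roll, pitch, yaw] about the fixed x, y, z axes, in that order (R = Rz(yaw) Ry(pitch) Rx(roll)).
In Python, from cell import monitor, imaging, job, find_in, trace gives the robot as it stands. The module is installed in compiled form; this text tells all that it offers.
- The arm moves only by the tool arm_command, never from a script. Its argument "steps" is a list of rows, each a list of 5 numbers: the opening, from 0 (shut) to 1 (fully open), then the shift along the tool's x, y, z in mm, then the turn about the tool's z in degrees. In form: [[gripper, dx, dy, dz, turn], ...]. A call has 1 to 20 rows; each row is the pose to reach, as a shift and turn from the pose commanded when the call began, along the tool's axes at that moment; what a row does not reach only later rows make up. A row lasts 1/8 s, in which the tool goes at most 62.5 mm and 10.7 degrees, less where a joint would pass 70% of its speed; a pose out of reach is approached as far as the arm can. A call with a gripper value outside its range is refused whole. The fingers move at their own pace and stop on an object; "force" is the grip in N (left out, the last holds). Time passes only in rows, so rows that repeat a pose let the fingers close. It gives the time, the measured TCP pose, the force, the opening and the grip force at its end, in the units of the state.
- monitor.read_state(): the state, without advancing time (a new reading comes with each control period).
- imaging.camera(name): name is "side" or "top" or "wrist"; returns a dict with "img" (384x512x3 uint8, red, green, blue), "mtx" (3x3 intrinsics, pixels), "view" (4x4, takes a point from world to camera coordinates). Camera axes: x right, y down, z forward; pixel columns grow to the right and rows downward; lengths in mm; the calibration is good to about 2 mm. A picture is of the moment at which its call begins. There is no depth.
- job.sign_off(): hands the job in; it is judged then, once.
Trained networks look in a picture, given as the dict that the camera call returned (one of the last four; its "shot" number tells which), for a name from the list of things; names that differ only in an ending like _2 or _b are one class to them, and where a whole thing is asked for, a point or a joint stands for the part that bears it (a point fixed in the world has none). Each returns a list of dicts, best first, with "p" (0 to 1); they miss things now and then, are a little off and sometimes report something else, mostly with a low value. They report only what shows in the picture. A call takes as long as a camera call. They do not tell look-alikes from the thing itself.
- find_in(picture, target): "rect" ([centre column, centre row, width, height] in pixels, round what is visible of it).
- trace(picture, target): "region" (384x512 bool, what is visible of it) and "rect" ([centre column, centre row, width, height] in pixels, round what is visible of it).
The state is a dict: "clock": time; "joints": joint angles; "qd": joint speeds; "effort": joint torques, N m; "eef_pos": TCP position; "eef_rot": TCP orientation; "wrist_force": force on the tool from outside, world axes, zero at the start; "moment": the same for the moment, N m; "finger_gap": finger opening in mm; "finger_force": force on a finger pad.
Only numpy, scipy, OpenCV 4.12 (cv2) and the standard library are available. Lean on these libraries where they do the work, as an engineer would, in place of code of your own. Each camera call takes 0.05 s, during which the arm holds its last target. There are 200 camera calls.

## Working session

There is one attempt and no reset: what is moved stays moved. The work goes in short steps, Python scripts to look and compute and a tool call to move; the robot and the scene stay as the last step left them, time stands still between calls to the robot, and variables do not carry over. Pictures are saved under pics/ and viewed, at most 10 in all, crops included, and the job is handed in when it is done.

Besides the shell and the picture viewer there is one more tool, called after "Emit:" as name([rows], argument=value, ...), one row to a line, values as JSON. arm_command: Moves the arm, as the interface text tells. Its arguments: {"type":"object","properties":{"steps":{"type":"array","items":{"type":"array","items":{"type":"number"}}},"force":{"type":"number"}},"required":["steps"]}

```bash
mkdir -p pics
cat > h.py <<'E'
import numpy as np, cv2
from cell import monitor, imaging, job, find_in, trace
from scipy.spatial.transform import Rotation as R
def proj(c,p):
    p=np.atleast_2d(p); q=(c["view"][:3,:3]@p.T).T+c["view"][:3,3]; u=(c["mtx"]@q.T).T; return u[:,:2]/u[:,2:]
def ray(c,px):
    d=np.linalg.inv(c["mtx"])@np.array([px[0],px[1],1.]); Rt=c["view"][:3,:3].T
    return -Rt@c["view"][:3,3], Rt@d
def onz(c,px,z):
    o,d=ray(c,px); return o+d*(z-o[2])/d[2]
def save(c,n,crop=None,s=1):
    im=c["img"][:,:,::-1]
    if crop: x0,y0,x1,y1=crop; im=im[y0:y1,x0:x1]
    cv2.imwrite("pics/"+n,cv2.resize(im,None,fx=s,fy=s,interpolation=cv2.INTER_CUBIC))
def tri(a,pa,b,pb):
    A=[];y=[]
    for c,p in((a,pa),(b,pb)):
        o,d=ray(c,p); d/=np.linalg.norm(d); M=np.eye(3)-np.outer(d,d); A.append(M); y.append(M@o)
    s=np.linalg.lstsq(np.vstack(A),np.hstack(y),rcond=None); return s[0],s[1]
E
python3 - <<'E'
from h import *
s=monitor.read_state(); print({k:np.round(v,3) for k,v in s.items()})
P={}
for n in("side","top"):
    c=imaging.camera(n); P[n]=c
    print(n,np.round(c["mtx"],0).tolist(),np.round(-c["view"][:3,:3].T@c["view"][:3,3]),np.round(c["view"][:3,:3],2).tolist())
    for t in("stand","pin","top_bar","can","salt_shaker","sauce_cup"):
        print(t,[(np.round(d["rect"]).tolist(),round(d["p"],2)) for d in find_in(c,t)[:3]])
im=np.vstack([P["side"]["img"],P["top"]["img"]])[:,:,::-1]
cv2.imwrite("pics/a.png",P["side"]["img"][:,:,::-1]);cv2.imwrite("pics/b.png",P["top"]["img"][:,:,::-1])
E
```

```text
{'clock': np.float64(0.0), 'joints': array([-1.36 ,  0.3  ,  1.522, -0.   ,  1.321, -0.067]), 'qd': array([-0.   ,  0.001, -0.   ,  0.002, -0.002, -0.   ]), 'effort': array([-0.0000e+00, -5.3181e+01, -3.5273e+01,  7.1000e-02,  2.4000e-02,
       -0.0000e+00]), 'eef_pos': array([ 150.772, -528.662,  223.879]), 'eef_rot': array([-3.14 , -0.   ,  0.278]), 'wrist_force': array([0.642, 0.34 , 0.675]), 'moment': array([ 0.074, -0.003,  0.005]), 'finger_force': np.float64(0.0), 'finger_gap': np.float64(94.204)}
side [[438.0, 0.0, 254.0], [0.0, 438.0, 196.0], [0.0, 0.0, 1.0]] [361. 904. 502.] [[-0.98, -0.2, -0.02], [-0.06, 0.4, -0.91], [0.19, -0.89, -0.4]]
stand [([261.0, 224.0, 112.0, 89.0], 0.6)]
pin [([321.0, 198.0, 30.0, 14.0], 0.6), ([259.0, 223.0, 110.0, 88.0], 0.34)]
top_bar [([254.0, 210.0, 87.0, 58.0], 0.68)]
can [([271.0, 267.0, 31.0, 73.0], 0.84)]
salt_shaker [([197.0, 284.0, 17.0, 49.0], 0.58)]
sauce_cup [([229.0, 191.0, 8.0, 10.0], 0.47)]
top [[444.0, 0.0, 252.0], [0.0, 444.0, 189.0], [0.0, 0.0, 1.0]] [ 441.   40. 1084.] [[0.02, -1.0, -0.0], [-0.99, -0.02, -0.12], [0.12, 0.0, -0.99]]
stand [([235.0, 204.0, 81.0, 106.0], 0.88)]
pin [([233.0, 192.0, 66.0, 88.0], 0.63), ([263.0, 231.0, 32.0, 7.0], 0.57), ([347.0, 256.0, 28.0, 32.0], 0.57)]
top_bar [([229.0, 194.0, 64.0, 89.0], 0.63)]
can [([161.0, 225.0, 34.0, 26.0], 0.76)]
salt_shaker [([156.0, 169.0, 20.0, 22.0], 0.65), ([264.0, 230.0, 34.0, 11.0], 0.31)]
sauce_cup [([340.0, 144.0, 22.0, 21.0], 0.91)]
```

View pics/a.png

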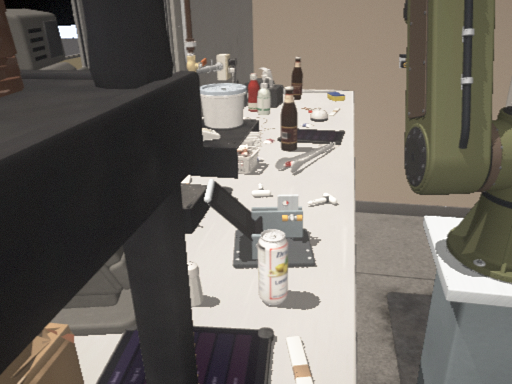

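View pics/b.png

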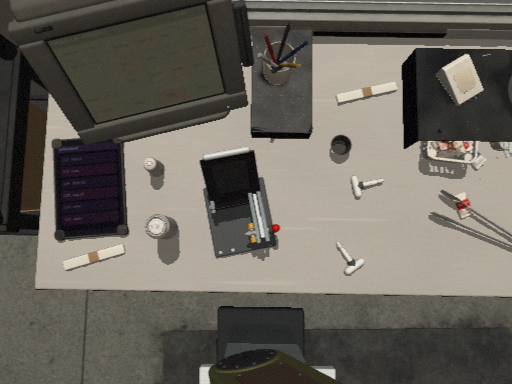

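The side view shows the stand at (260,225) with the brass barrels facing the camera. In the top view the red T is at (276,228), white look-alikes are at (365,185) and (348,258), and the cup is at (340,145). Next: rough positions and the stand's yaw.

Run:
```python
from h import *
c=imaging.camera("top")
for n,p,z in(("pinT",(276,228),93),("bar",(229,154),145),("barL",(203,158),145),("barR",(253,150),145),("frontL",(217,255),12),("frontR",(274,247),12),("wl1",(355,186),9),("wl2",(348,258),9),("cup",(340,145),29)):
    print(n,np.round(onz(c,p,z)))
m=(lambda h:((h[:,:,0]<8)|(h[:,:,0]>172))&(h[:,:,1]>170)&(h[:,:,2]>90))(cv2.cvtColor(c["img"],cv2.COLOR_RGB2HSV))
ys,xs=np.where(m); k=(abs(xs-276)<15)&(abs(ys-228)<15); print(xs[k].mean(),ys[k].mean(),k.sum())
w=imaging.camera("wrist"); s=monitor.read_state()
print("cam",np.round(-w["view"][:3,:3].T@w["view"][:3,3]-s["eef_pos"]),np.round(w["view"][:3,:3],2).tolist(),np.round(w["mtx"]).tolist())
save(c,"c.png",(190,140,300,265),6)
```

```text
pinT [473. -13.  93.]
bar [628.  92. 145.]
barL [619. 148. 145.]
barR [638.  41. 145.]
frontL [409. 123.  12.]
frontR [430. -13.  12.]
wl1 [ 581. -209.    9.]
wl2 [ 407. -190.    9.]
cup [ 678. -169.   29.]
275.1190476190476 227.64285714285714 42
cam [ 72.  20. 160.] [[0.27, -0.96, -0.0], [-0.93, -0.26, 0.26], [-0.25, -0.07, -0.97]] [[329.0, 0.0, 256.0], [0.0, 329.0, 194.0], [0.0, 0.0, 1.0]]
```

View pics/c.png

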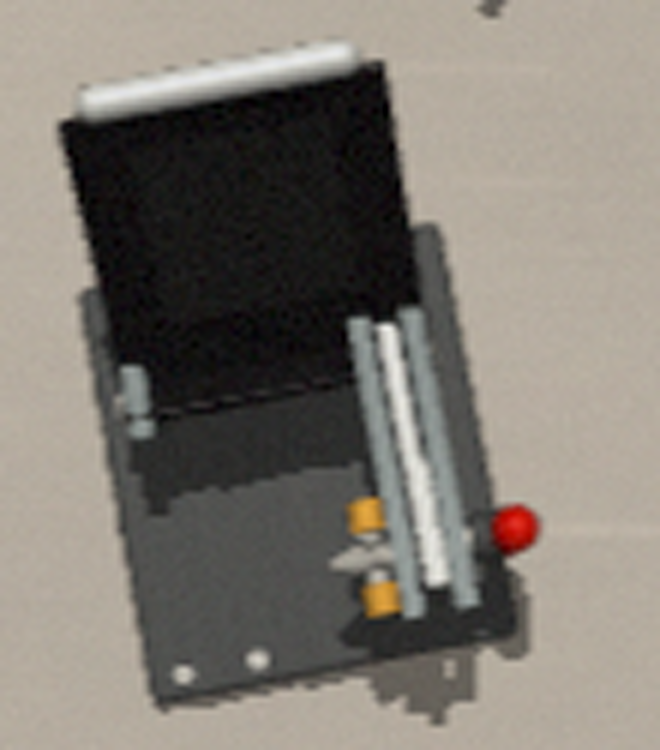

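The crop shows the red T-bar upright at the right cheek, the bar along the top-left edge, and the stand yawed about 9.5°. I'll move above the pin with the closing line along the stand's x.

Emit:
arm_command([
  [1,45,-38,0,-10],
  [1,90,-76,0,-20],
  [1,135,-114,0,-30],
  [1,180,-152,0,-40],
  [1,225,-190,0,-50],
  [1,270,-228,0,-60],
  [1,315,-266,0,-70],
  [1,360,-304,0,-80],
  [1,405,-342,0,-83.5],
  [1,463,-387,0,-83.5],
  [1,463,-387,0,-83.5],
  [1,463,-387,0,-83.5],
])

```text
clock: 2.3
eef_pos: [489.8, -29.7, 224.2]
eef_rot: [-3.141, 0.0, 1.736]
wrist_force: [-0.9, -0.4, 0.9]
finger_gap: 94.3
finger_force: 0.0
```

Run:
```python
from h import *
c=imaging.camera("wrist"); s=monitor.read_state(); print(s["clock"],s["eef_pos"],s["eef_rot"],s["joints"])
for t in("pin","top_bar","stand"):
  print(t,[(np.round(d["rect"]).tolist(),round(d["p"],2)) for d in find_in(c,t)[:3]])
save(c,"d.png",None,1.5)
a=np.radians(9.5);X=np.array([np.cos(a),np.sin(a),0]);Y=np.array([-np.sin(a),np.cos(a),0])
print(proj(c,[[473,-13,93],[628,92,145]]))
```

```text
2.35 [489.52138316 -30.41003317 224.32727061] [-3.14112614e+00  6.77066895e-05  1.73497720e+00] [-1.36630345e-01  1.67324811e-01  1.68475414e+00 -2.11166668e-04
  1.28993921e+00 -3.00752633e-01]
pin [([242.0, 133.0, 21.0, 91.0], 0.83), ([177.0, 287.0, 50.0, 41.0], 0.79), ([355.0, 77.0, 314.0, 154.0], 0.69)]
top_bar [([366.0, 75.0, 291.0, 148.0], 0.71)]
stand [([355.0, 77.0, 314.0, 155.0], 0.69)]
[[239.40566941 169.45605999]
 [482.8679759   70.99539085]]
```

View pics/d.png

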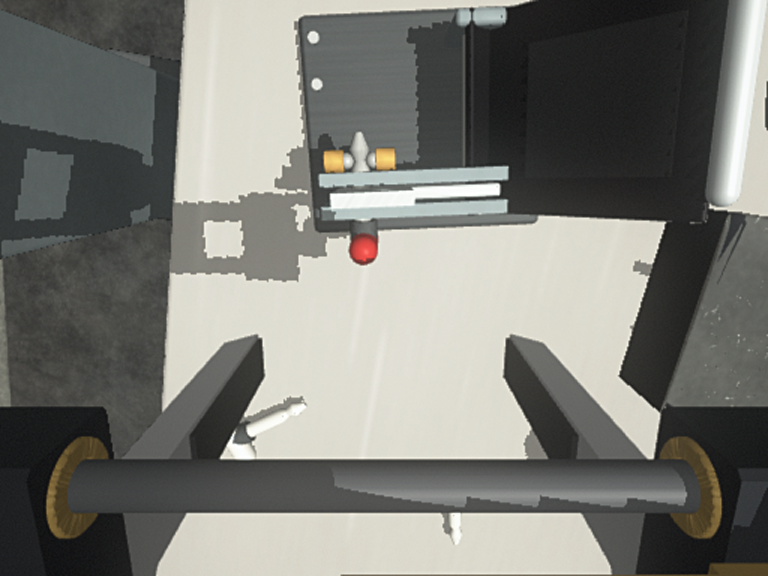

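The wrist view shows the red T top at (243,166) and the outer cheek's edge from (214,141) to (339,137), both in original pixels. The stand's yaw differs slightly from my estimate. I'll compute both.

Run:
```python
from h import *
c=imaging.camera("wrist"); s=monitor.read_state()
A=np.array([1/1.5,1/1.5])
def L(n,p,q,z):
    a=onz(c,np.array(p)*A,z);b=onz(c,np.array(q)*A,z);d=b-a;print(n,a.round(1),b.round(1),np.linalg.norm(d).round(1),np.degrees(np.arctan2(d[1],d[0])).round(2))
L("outer cheek top outer edge",(321,212),(508,206),77) # bottom edge of the side? 
L("inner edge",(318,174),(508,166),77)
L("base front",(298,17),(316,231),12)
L("bar",(741,0),(723,200),145)
h=cv2.cvtColor(c["img"],cv2.COLOR_RGB2HSV); m=((h[:,:,0]<8)|(h[:,:,0]>172))&(h[:,:,1]>150)&(h[:,:,2]>90)
n,l,st,ce=cv2.connectedComponentsWithStats(m.astype(np.uint8)); i=1+st[1:,4].argmax(); print(st[i],ce[i])
T=onz(c,ce[i],88); print("T",T, onz(c,ce[i],93))
yaw=s["eef_rot"][2]; x=np.array([np.cos(yaw),np.sin(yaw)]); y=np.array([x[1],-x[0]]); d=T[:2]-s["eef_pos"][:2]; print("tool shift",d@x,d@y)
```

```text
outer cheek top outer edge [445.3   5.1  77. ] [558.7  27.3  77. ] 115.6 11.09
inner edge [440.5  27.5  77. ] [553.3  50.7  77. ] 115.1 11.62
base front [405.9 125.5  12. ] [436.5 -17.6  12. ] 146.3 -77.93
bar [620.9 133.4 145. ] [642.  50. 145.] 86.1 -75.85
[234 157  18  17 228] [242.6754386  164.67982456]
T [475.00674406 -10.36685552  88.        ] [475.05980578  -9.48072581  93.        ]
tool shift 22.541930732437354 -11.058380778505544
```

Emit:
arm_command([
  [1,10,-5,20,-2.2],
  [1,22,-11.5,50,-2.2],
  [1,22,-11.5,90,-2.2],
  [1,22,-11.5,125,-2.2],
  [1,22,-11.5,148,-2.2],
  [1,22,-11.5,148,-2.2],
  [0,22,-11.5,148,-2.2],
  [0,22,-11.5,148,-2.2],
  [0,22,-11.5,148,-2.2],
  [0,22,-11.5,148,-2.2],
  [0,22,-11.5,148,-2.2],
  [0,22,-11.5,148,-2.2],
  [0,22,-11.5,148,-2.2],
  [0,22,-11.5,148,-2.2],
], force=50)

```text
clock: 4.3
eef_pos: [474.5, -10.1, 76.3]
eef_rot: [-3.14, 0.0, 1.774]
wrist_force: [-10.2, -6.0, 4.2]
finger_gap: 17.7
finger_force: 26.0
```

Emit:
arm_command([
  [0,0,-1,0,0],
  [0,0,-1,0,0],
  [0,0,-1,0,0],
], force=60)

```text
clock: 4.68
eef_pos: [474.0, -10.2, 76.4]
eef_rot: [3.142, 0.0, 1.774]
wrist_force: [-0.1, -1.9, 0.6]
finger_gap: 17.3
finger_force: 60.0
```

Emit:
arm_command([
  [0,-2,0,0,0],
  [0,-4,0,0,0],
  [0,-6,0,0,0],
  [0,-9,0,0,0],
  [0,-12,0,0,0],
  [0,-15,0,0,0],
])

```text
clock: 5.42
eef_pos: [476.9, -25.0, 76.2]
eef_rot: [-3.141, -0.0, 1.773]
wrist_force: [0.4, 3.0, -4.6]
finger_gap: 17.0
finger_force: 60.0
```

Emit:
arm_command([
  [0,-8,0,0,0],
  [0,-18,0,0,0],
  [0,-30,0,0,0],
  [0,-45,0,0,0],
  [0,-60,0,0,0],
  [0,-75,0,0,0],
  [0,-90,0,0,0],
  [0,-90,0,0,0],
])

```text
clock: 6.42
eef_pos: [495.3, -114.0, 76.4]
eef_rot: [3.142, 0.0, 1.772]
wrist_force: [0.5, 0.2, -1.4]
finger_gap: 16.9
finger_force: 60.0
```

Run:
```python
from h import *
s=monitor.read_state();print(s["eef_pos"],s["wrist_force"],s["finger_gap"])
save(imaging.camera("wrist"),"e.png",None,1.2)
```

```text
[ 495.27509057 -113.97443478   76.36888344] [ 0.46669706  0.15920555 -1.3501881 ] 16.86303410309338
```

View pics/e.png

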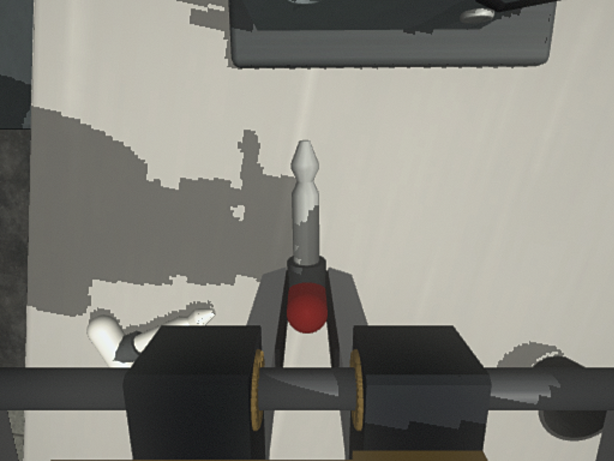

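The pin is held straight, with its nose at (254,117) px, and there is free worktop below. I'll lower it until the T end nearly touches, then open.

Emit:
arm_command([
  [0,0,0,15,0],
  [0,0,0,28,0],
  [0,0,0,34,0],
  [0,0,0,36,0],
  [0,0,0,36,0],
])

```text
clock: 7.1
eef_pos: [494.9, -112.8, 40.6]
eef_rot: [-3.141, -0.001, 1.774]
wrist_force: [-6.1, 1.3, 8.4]
finger_gap: 16.7
finger_force: 60.0
```

Emit:
arm_command([
  [0.25,0,0,0,0],
  [0.5,0,0,0,0],
  [1,0,0,0,0],
  [1,0,0,0,0],
  [1,0,0,0,0],
  [1,0,0,0,0],
  [1,0,0,0,0],
  [1,0,0,-20,0],
  [1,0,0,-60,0],
  [1,0,0,-90,0],
  [1,0,0,-90,0],
])

```text
clock: 8.48
eef_pos: [496.1, -113.3, 132.4]
eef_rot: [3.138, 0.002, 1.774]
wrist_force: [0.2, 0.2, -0.9]
finger_gap: 93.9
finger_force: 0.0
```

Run:
```python
from h import *
s=monitor.read_state();print(s["eef_pos"],s["wrist_force"],s["finger_gap"])
save(imaging.camera("wrist"),"f.png",None,1.2)
```

```text
[ 496.05723551 -113.26657891  132.38000303] [ 0.18359753  0.18178334 -0.88363816] 93.94051317782329
```

View pics/f.png

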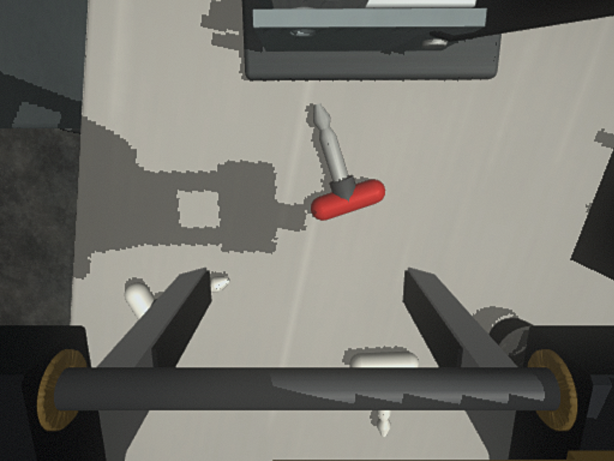

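The pin lies flat with its T level, T at (348,200)/1.2 px and nose at (318,107)/1.2 px. Before going to the bar, I'll check how close the tall terminal and pen box behind it are.

Run:
```python
from h import *
c=imaging.camera("top")
for p in((248,100),(200,110),(252,138),(280,60)):
    print(p,[np.round(onz(c,p,z)[:2]).tolist()+[z] for z in(50,150,250,350)])
w=imaging.camera("wrist"); s=monitor.read_state()
a=np.array([348,200])/1.2; b=np.array([318,107])/1.2
print(onz(w,a,9),onz(w,b,7))
sd=imaging.camera("side"); 
print(proj(sd,[[720,117,240],[740,40,240],[750,0,0]]))
save(c,"g.png",(90,0,330,200),3.2)
```

```text
(248, 100) [[780.0, 55.0, 50], [747.0, 53.0, 150], [714.0, 52.0, 250], [681.0, 50.0, 350]]
(200, 110) [[753.0, 169.0, 50], [723.0, 157.0, 150], [693.0, 144.0, 250], [663.0, 132.0, 350]]
(252, 138) [[687.0, 44.0, 50], [663.0, 43.0, 150], [639.0, 43.0, 250], [615.0, 43.0, 350]]
(280, 60) [[881.0, -21.0, 50], [839.0, -15.0, 150], [796.0, -9.0, 250], [753.0, -3.0, 350]]
[519.99154874 -83.6749206    9.        ] [485.56222794 -25.35989833   7.        ]
[[160.24377968 147.08440722]
 [165.52689217 136.05453176]
 [177.64709007 225.18147882]]
```

View pics/g.png

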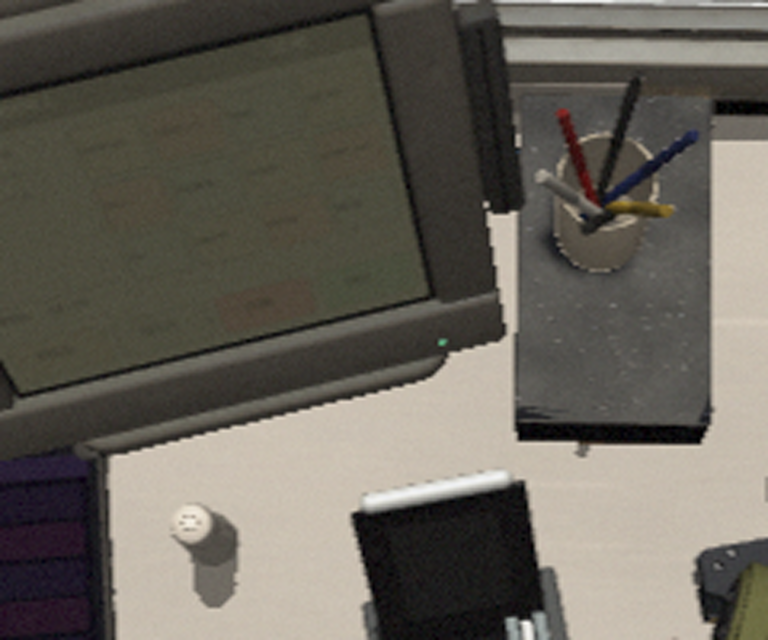

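Run:
```python
from h import *
t=imaging.camera("top"); s=imaging.camera("side")
o,d=ray(t,(246,105))
for z in range(50,450,50):
    p=o+d*(z-o[2])/d[2]; print(z,p.round(),proj(s,p).round())
o,d=ray(t,(112,140))
for z in range(50,450,50):
    p=o+d*(z-o[2])/d[2]; print(z,p.round(),proj(s,p).round())
```

```text
50 [767.  59.  50.] [[159. 217.]]
100 [752.  59. 100.] [[164. 198.]]
150 [736.  58. 150.] [[168. 178.]]
200 [720.  57. 200.] [[173. 156.]]
250 [704.  56. 250.] [[178. 134.]]
300 [688.  55. 300.] [[183. 111.]]
350 [673.  54. 350.] [[189.  86.]]
400 [657.  53. 400.] [[195.  60.]]
50 [677. 376.  50.] [[135. 307.]]
100 [665. 360. 100.] [[142. 277.]]
150 [654. 344. 150.] [[149. 245.]]
200 [642. 327. 200.] [[157. 213.]]
250 [631. 311. 250.] [[164. 181.]]
300 [620. 295. 300.] [[172. 147.]]
350 [608. 279. 350.] [[180. 113.]]
400 [597. 262. 400.] [[188.  78.]]
```

Run:
```python
from h import *
w=imaging.camera("wrist")
for z,p,q in((0,(247,79),(497,77)),(77,(254,10),(487,10)),(77,(254,26),(487,25))):
    a=onz(w,np.array(p)/1.2,z);b=onz(w,np.array(q)/1.2,z);d=b-a
    print(a.round(1),b.round(1),np.linalg.norm(d),np.degrees(np.arctan2(d[1],d[0])))
```

```text
[433.7 -16.7   0. ] [601.7  19.    0. ] 171.78352257929228 11.992102593765942
[444.5   8.6  77. ] [555.1  31.2  77. ] 112.88310935460603 11.551527322828797
[445.6   1.7  77. ] [557.1  24.9  77. ] 113.89404070733711 11.77736640976564
```

Emit:
arm_command([
  [1,0,0,-40,0],
  [1,10,10,-80,0],
  [1,40,36,-105,0],
  [1,75,68,-105,0],
  [1,115,105,-105,0],
  [1,156.5,142,-105,0],
  [1,156.5,142,-105,0],
  [1,156.5,142,-105,0],
])

```text
clock: 9.82
eef_pos: [602.5, 68.6, 234.8]
eef_rot: [-3.141, 0.0, 1.774]
wrist_force: [-0.3, -0.3, 0.0]
finger_gap: 94.0
finger_force: 0.0
```

Run:
```python
from h import *
w=imaging.camera("wrist");s=monitor.read_state();print(s["eef_pos"],s["eef_rot"])
save(w,"i.png",None,1.2)
for d in find_in(w,"top_bar")[:2]: print(d)
a=s["eef_rot"][2]-np.pi/2; X=np.array([np.cos(a),np.sin(a),0]);Y=np.array([-X[1],X[0],0]); T=np.array([474,-10.2,0])
print(np.degrees(a)); Z=np.array([0,0,1])
for y in(24,76,128): print(proj(w,T+175.8*X+y*Y+145.4*Z))
```

```text
[602.4394228   68.12124308 235.1574267 ] [-3.14098860e+00  6.01606612e-05  1.77292106e+00]
{'rect': [195.5, 168.4, 226.2, 153.0], 'p': 0.62}
{'rect': [197.8, 160.7, 232.0, 162.3], 'p': 0.39}
11.580893886763974
[[296.86747209 235.58995305]]
[[299.04451512 172.61591245]]
[[301.46300176 102.65777496]]
```

View pics/i.png

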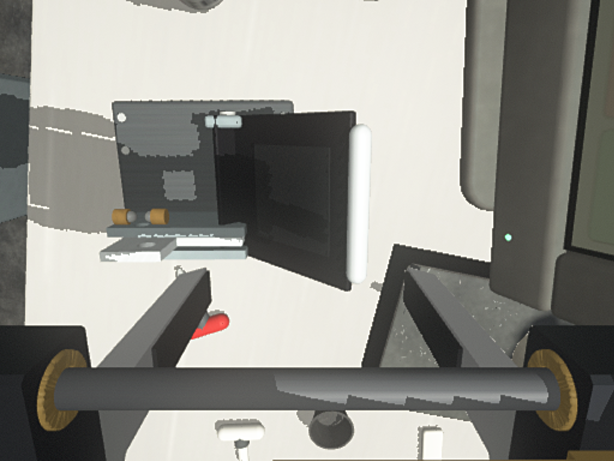

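Run:
```python
from h import *
t=imaging.camera("top"); w=imaging.camera("wrist")
print("corner",tri(t,(246,105),w,np.array([500,303])/1.2))
print("base corner",tri(t,(228,113),w,np.array([490,210])/1.2))
print("led",tri(t,(90+442/3.2,342/3.2),w,np.array([508,237])/1.2))
```

```text
corner (array([732.9197088 ,  57.56930603, 159.90344082]), array([0.21853333]))
base corner (array([738.5307412 , 103.88171993,  90.71257625]), array([57.69761834]))
led (array([734.58743405,  97.32750357, 140.06547604]), array([1.09804271]))
```

Predicted bar ends match the picture within 1 px: (301,103) and (297,236). The terminal edge at x≥733 leaves room. I'll go down with the back finger behind the bar and pull it forward and up.

Emit:
arm_command([
  [1,0,1,30,0],
  [1,0,1,60,0],
  [1,0,1,83,0],
  [1,0,1,83,0],
  [1,0,-6,83,0],
  [1,0,-14,80,0],
  [1,0,-22,74,0],
  [1,0,-30,67,0],
  [1,0,-38,60,0],
  [1,0,-44,54,0],
  [1,0,-49,50,0],
  [1,0,-49,50,0],
], force=20)

```text
clock: 11.52
eef_pos: [554.4, 59.0, 185.9]
eef_rot: [3.141, -0.0, 1.774]
wrist_force: [-0.1, 0.3, 0.1]
finger_gap: 93.5
finger_force: 0.0
```

Emit:
arm_command([
  [0.7,0,18,-2,0],
  [0.3,0,36,-2,0],
  [0,0,36,-2,0],
  [0,0,36,-2,0],
  [0,0,36,-2,0],
  [0,0,36,-2,0],
  [0,0,36,-2,0],
  [0,0,36,-2,0],
])

```text
clock: 12.52
eef_pos: [590.4, 66.3, 187.8]
eef_rot: [3.14, 0.0, 1.774]
wrist_force: [5.2, 1.6, 5.5]
finger_gap: 17.5
finger_force: 2.9
```

```bash
cat > bar.py <<'E'
from h import *
w=imaging.camera("wrist");s=monitor.read_state();print(s["clock"],s["eef_pos"],s["eef_rot"],s["wrist_force"],s["finger_gap"])
a=np.radians(11.6); X=np.array([np.cos(a),np.sin(a),0]);Y=np.array([-X[1],X[0],0]); T=np.array([474,-10.2,0]); Z=np.array([0,0,1])
g=(T+128.8*X+51*Y+176.6*Z); d=g-s["eef_pos"]; print("bar target minus tcp: X,Y,Z",d@X,d@Y,d[2])
E
python3 bar.py
```

```text
12.575 [590.82734442  66.40202612 188.25913508] [3.13857674e+00 2.16912029e-04 1.77352799e+00] [4.39550178 1.04981627 2.94682732] 13.239425724948887
bar target minus tcp: X,Y,Z -1.0441512382615927 -0.5460493060686444 -11.65913508287639
```

Emit:
arm_command([
  [0,0,-0.5,0,0],
  [0,0,-0.8,0,0],
  [0,0,-0.8,0,0],
  [0,0,-0.8,0,0],
])

```text
clock: 13.08
eef_pos: [590.2, 66.3, 188.5]
eef_rot: [3.138, 0.0, 1.774]
wrist_force: [5.8, 0.7, 4.5]
finger_gap: 13.5
finger_force: 20.0
```

```bash
python3 bar.py
```

```text
13.125 [590.18516416  66.24529647 188.48451862] [3.13811402e+00 3.30019554e-04 1.77356781e+00] [5.26405357 1.00900082 3.83659126] 13.500605070474663
bar target minus tcp: X,Y,Z -0.38357247971539915 -0.5216490925566566 -11.884518622551639
```

Emit:
arm_command([
  [0.3,0,-0.5,0,0],
  [0.7,0,-0.5,0,0],
  [1,0,-0.5,0,0],
  [1,0,-0.5,0,0],
  [1,0,-0.5,-30,0],
  [1,0,-0.5,-60,0],
  [1,-40,-30,-60,0],
  [1,-80,-60,-60,0],
  [1,-80,-60,-60,0],
])

```text
clock: 14.25
eef_pos: [545.7, -26.5, 247.8]
eef_rot: [3.141, 0.0, 1.77]
wrist_force: [-0.6, 0.8, -0.5]
finger_gap: 93.9
finger_force: 0.0
```

```bash
cat >> bar.py <<'E'
for y in(24,76,128): print(proj(w,T+128.8*X+y*Y+176.6*Z).round(1))
E
python3 bar.py
python3 - <<'E'
from h import *
w=imaging.camera("wrist"); save(w,"j.png",None,1.5)
E
```

```text
14.3 [546.34637236 -25.21157929 247.77077088] [3.14115616e+00 8.05869696e-05 1.77147290e+00] [0.02829621 0.25233985 0.50190579] 93.81361196349823
bar target minus tcp: X,Y,Z 60.949781393562105 80.25222968441432 -71.17077087839326
[[343.3 135.2]]
[[348.4  54.7]]
[[354.3 -36.4]]
```

View pics/j.png

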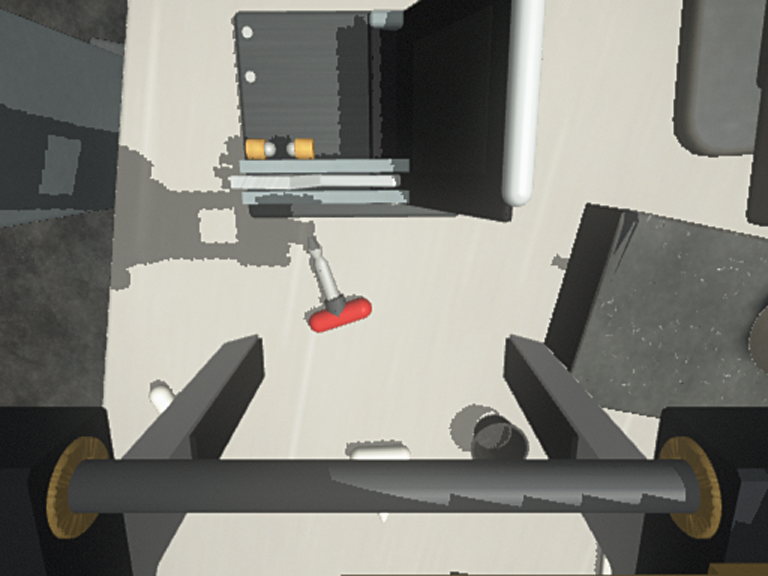

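The bar end is at (344,135), as predicted (343,135), so the angle is right. The pin lies flat with its T at (227,210) and nose at (207,158) in original pixels. Next I'll compute a grasp on the shaft.

```bash
cat > pin.py <<'E'
from h import *
w=imaging.camera("wrist"); s=monitor.read_state()
h=cv2.cvtColor(w["img"],cv2.COLOR_RGB2HSV); m=(((h[:,:,0]<8)|(h[:,:,0]>172))&(h[:,:,1]>150)&(h[:,:,2]>90)).astype(np.uint8)
n,l,st,ce=cv2.connectedComponentsWithStats(m); i=1+st[1:,4].argmax(); 
ys,xs=np.where(l==i); P=np.array([onz(w,(x,y),9)[:2] for x,y in zip(xs,ys)]); C=P.mean(0)
e=np.linalg.eigh(np.cov((P-C).T))[1][:,1]; 
dirn=np.array([-e[1],e[0]]); dirn*=np.sign(dirn[1]); q=(P-C)@e
q2=(P-C)@dirn
C=C+e*(q.max()+q.min())/2+dirn*(q2.max()+q2.min())/2
N=onz(w,np.array([311,237])/1.5,8)[:2]
print("T",C,"len",np.ptp(q),"thick",np.ptp(q2),"dir",np.degrees(np.arctan2(dirn[1],dirn[0])),"nose",N,np.linalg.norm(N-C),np.degrees(np.arctan2(*(N-C)[::-1])))
yaw=s["eef_rot"][2]; x=np.array([np.cos(yaw),np.sin(yaw)]); y=np.array([x[1],-x[0]])
G=C+25*(N-C)/np.linalg.norm(N-C); d=G-s["eef_pos"][:2]; print("grip",G,"shift",d@x,d@y,21-s["eef_pos"][2],s["eef_pos"],np.degrees(yaw))
E
python3 pin.py
```

```text
T [521.56474835 -84.45751246] len 53.585879269042316 thick 15.674988779730082 dir 121.0693449482396 nose [487.15950941 -23.14832383] 70.30317970982216 119.30009017317592
grip [509.33015275 -62.6557999 ] shift -30.46856590699489 -44.55253167774253 -226.50128636643345 [546.82847133 -23.83392861 247.50128637] 101.62610323535492
```

Emit:
arm_command([
  [1,-15,-22,20,-9],
  [1,-30.5,-44.5,60,-18.6],
  [1,-30.5,-44.5,105,-18.6],
  [1,-30.5,-44.5,150,-18.6],
  [1,-30.5,-44.5,190,-18.6],
  [1,-30.5,-44.5,215,-18.6],
  [1,-30.5,-44.5,225,-18.6],
  [1,-30.5,-44.5,225,-18.6],
  [1,-30.5,-44.5,225,-18.6],
], force=10)

```text
clock: 15.52
eef_pos: [509.8, -63.1, 23.5]
eef_rot: [3.14, 0.001, 2.098]
wrist_force: [-0.2, -0.3, 0.4]
finger_gap: 93.8
finger_force: 0.0
```

Run:
```python
from h import *
w=imaging.camera("wrist"); s=monitor.read_state(); print(s["clock"],s["eef_pos"],s["eef_rot"],s["wrist_force"]); save(w,"k.png",None,1.2)
```

```text
15.575 [509.76164843 -63.12285749  23.48240105] [3.14029387e+00 1.08459050e-03 2.09834727e+00] [-0.22644553 -0.16411953  0.05203651]
```

View pics/k.png

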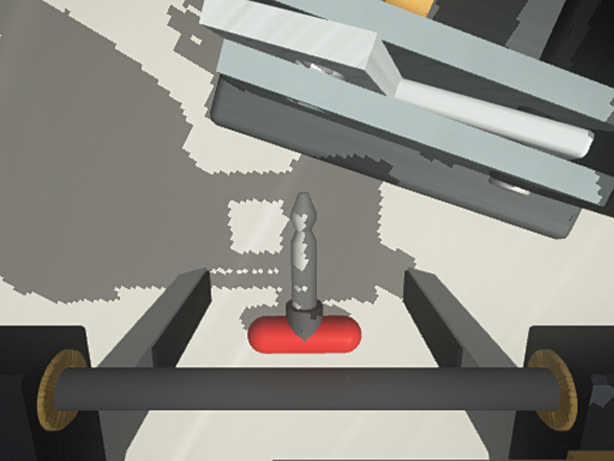

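The pin is centred between the fingers, with its shaft at column 304 of the view and vertical. The finger tips are beside the shaft ahead of the collar, so I'll close there.

Emit:
arm_command([
  [0.4,0,0,1,0],
  [0.2,0,0,1,0],
  [0,0,0,1,0],
  [0,0,0,1,0],
  [0,0,0,1,0],
  [0,0,0,1,0],
  [0,0,0,1,0],
  [0,0,0,1,0],
], force=60)

```text
clock: 16.58
eef_pos: [509.1, -63.2, 21.4]
eef_rot: [-3.142, -0.0, 2.098]
wrist_force: [-1.2, 0.1, 0.7]
finger_gap: 17.4
finger_force: 0.2
```

Emit:
arm_command([
  [0,0,0,0,0],
  [0,0,0,0,0],
  [0,0,0,0,0],
  [0,0,0,0,0],
])

```text
clock: 17.08
eef_pos: [509.1, -63.2, 21.4]
eef_rot: [-3.142, -0.0, 2.098]
wrist_force: [0.3, -1.1, -0.9]
finger_gap: 10.0
finger_force: 96.3
```

Emit:
arm_command([
  [0,0,0,-6,0],
  [0,-8,-8,-16,0],
  [0,-17,-20,-30,6],
  [0,-17,-31,-45,12],
  [0,-17,-31,-56,18.5],
  [0,-17,-31,-56,18.5],
  [0,-17,-31,-56,18.5],
])

```text
clock: 17.95
eef_pos: [490.7, -93.7, 77.3]
eef_rot: [-3.141, -0.0, 1.778]
wrist_force: [-0.4, -0.5, -0.1]
finger_gap: 10.0
finger_force: 96.3
```

Run:
```python
from h import *
w=imaging.camera("wrist"); t=imaging.camera("top"); sd=imaging.camera("side"); s=monitor.read_state(); print(s["clock"],s["eef_pos"],np.degrees(s["eef_rot"]),s["wrist_force"],s["finger_gap"],s["finger_force"])
a=np.radians(11.65); X=np.array([np.cos(a),np.sin(a),0]);Y=np.array([-X[1],X[0],0]); Z=np.array([0,0,1])
for k in(40,45,50): print(k,proj(w,s["eef_pos"]+k*Y-12.4*Z),proj(sd,s["eef_pos"]+k*Y-12.4*Z))
print("T home rel",(s["eef_pos"]-np.array([474,-10.2,0]))@X,(s["eef_pos"]-np.array([474,-10.2,0]))@Y)
v=np.vstack([cv2.resize(w["img"][60:300,130:390],None,fx=2,fy=2),cv2.resize(sd["img"][170:230,270:400],(520,240))])
cv2.imwrite("pics/l.png",cv2.resize(v[:,:,::-1],None,fx=.82,fy=.82)); print(v.shape)
```

```text
18.1 [490.71668135 -93.44469536  77.06666348] [-1.79964998e+02 -1.71681781e-02  1.01793605e+02] [ 0.68455715 -0.59038708 -0.74958536] 10.35450068727155 96.29873905330896
40 [[254.55735601 171.78173739]] [[287.96048574 199.64274479]]
45 [[254.57648866 162.49613406]] [[288.10951254 200.50052962]]
50 [[254.59590483 153.07293323]] [[288.25984029 201.36580262]]
T home rel -0.43751712762756606 -84.90544929707592
(720, 520, 3)
```

View pics/l.png

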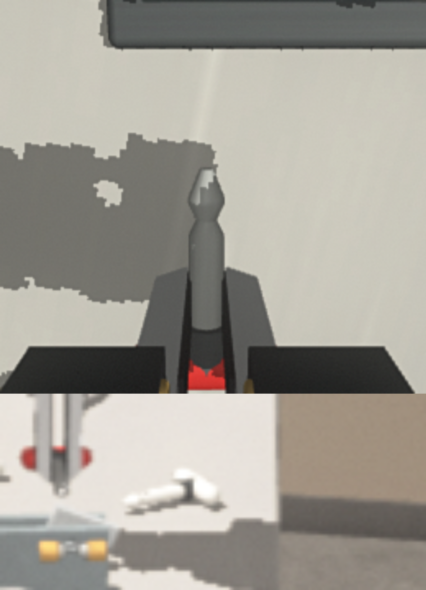

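The nose tip is at (257,162) in the wrist view and (289,200) in the side view, against predicted (255,162) and (288,200). So the pin is level and in line, and I'll advance.

Emit:
arm_command([
  [0,12,0.4,0,0],
  [0,25,0.4,0,0],
  [0,38,0.4,0,0],
  [0,50,0.4,0,0],
  [0,55,0.4,0,0],
  [0,59,0.4,0,0],
  [0,62,0.4,0,0],
  [0,65,0.4,0,0],
  [0,65,0.4,0,0],
])

```text
clock: 19.23
eef_pos: [478.0, -29.7, 77.4]
eef_rot: [-3.142, -0.0, 1.775]
wrist_force: [-0.9, -0.2, -0.6]
finger_gap: 10.3
finger_force: 96.3
```

Emit:
arm_command([
  [0,2,0,0,0],
  [0,4,0,0,0],
  [0,6,0,0,0],
  [0,8,0,0,0],
  [0,10,0,0,0],
  [0,10,0,0,0],
])

```text
clock: 19.98
eef_pos: [476.0, -19.8, 77.5]
eef_rot: [3.142, -0.0, 1.775]
wrist_force: [-0.1, 0.4, -0.3]
finger_gap: 10.5
finger_force: 96.3
```

Emit:
arm_command([
  [0,2,0,0,0],
  [0,4,0,0,0],
  [0,6,0,0,0],
  [0,6,0,0,0],
])

```text
clock: 20.48
eef_pos: [474.8, -13.9, 77.5]
eef_rot: [3.142, -0.0, 1.776]
wrist_force: [0.1, 1.2, 0.6]
finger_gap: 10.1
finger_force: 96.5
```

Emit:
arm_command([
  [0,2,0,0,0],
  [0,4,0,0,0],
  [0,6,0,0,0],
  [0,8,0,0,0],
  [0,10,0,0,0],
  [0,10,0,0,0],
])

```text
clock: 21.22
eef_pos: [472.7, -4.1, 77.5]
eef_rot: [-3.142, -0.0, 1.775]
wrist_force: [-0.5, -0.4, -0.5]
finger_gap: 10.1
finger_force: 96.4
```

Emit:
arm_command([
  [0.3,0,0,0,0],
  [0.5,0,0,0,0],
  [0.5,0,0,0,0],
  [0.5,0,0,0,0],
  [0.5,0,0,-25,0],
  [0.5,0,0,-50,0],
  [0,-25,0,-55,0],
  [0,-52,0,-55,0],
  [0,-52,0,-55,0],
  [0,-52,0,-55,0],
  [0,-52,0,-55,0],
], force=20)

```text
clock: 22.6
eef_pos: [483.2, -54.5, 132.4]
eef_rot: [-3.141, -0.0, 1.776]
wrist_force: [0.1, -0.1, -0.4]
finger_gap: 1.7
finger_force: 0.0
```

Run:
```python
from h import *
w=imaging.camera("wrist"); s=monitor.read_state(); print(s["clock"],s["eef_pos"],s["eef_rot"],s["finger_gap"])
h=cv2.cvtColor(w["img"],cv2.COLOR_RGB2HSV); m=(((h[:,:,0]<8)|(h[:,:,0]>172))&(h[:,:,1]>150)&(h[:,:,2]>90)).astype(np.uint8)
n,l,st,ce=cv2.connectedComponentsWithStats(m); i=1+st[1:,4].argmax(); print(st[i],ce[i])
a=s["eef_rot"][2]-np.pi/2; X=np.array([np.cos(a),np.sin(a)]);Y=np.array([-X[1],X[0]])
p=onz(w,ce[i],65)[:2]-[474,-10.2]; q=s["eef_pos"][:2]-[474,-10.2]; print("T rel home",p@X,p@Y,"tcp",q@X,q@Y)
ov=w["img"].copy(); cv2.imwrite("pics/m.png",ov[:,:,::-1])
```

```text
22.65 [483.25786341 -54.54779539 132.42801131] [-3.14150869e+00 -9.64241549e-05  1.77607010e+00] 0.45898665614957984
[ 217  166   77   23 1420] [254.73028169 177.64859155]
T rel home 0.10715702256618816 -19.887888785369377 tcp 0.023855272838419168 -45.30380140804551
```

View pics/m.png

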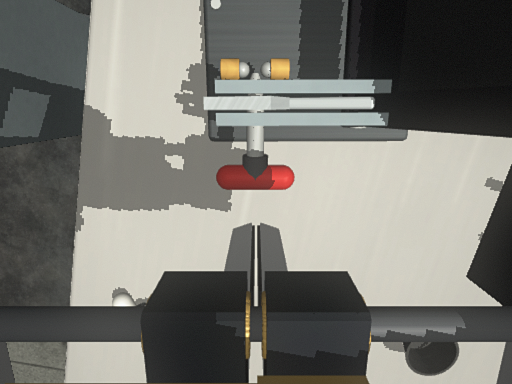

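The pin is through all the plates, with its T at (255,178) and its nose between the barrels. That puts me at 12 views, over the limit of 10, so I won't view any more. Next I'll lower the closed fingers behind the T and push.

Emit:
arm_command([
  [0,0,0,25,0],
  [0,0,0,50,0],
  [0,0,0,56,0],
  [0,4,0,56,0],
  [0,8,0,56,0],
  [0,11,0,56,0],
  [0,14,0,56,0],
  [0,17,0,56,0],
  [0,19,0,56,0],
  [0,19,0,56,0],
])

```text
clock: 23.9
eef_pos: [479.8, -36.8, 77.0]
eef_rot: [3.141, 0.001, 1.775]
wrist_force: [0.8, -4.9, 0.6]
finger_gap: 0.5
finger_force: 2.5
```

Emit:
arm_command([
  [0,1.5,0,0,0],
  [0,3,0,0,0],
  [0,4.5,0,0,0],
  [0,6,0,0,0],
])

```text
clock: 24.4
eef_pos: [479.5, -32.4, 77.6]
eef_rot: [3.139, 0.004, 1.776]
wrist_force: [3.5, -20.3, 4.0]
finger_gap: 0.6
finger_force: 10.5
```

Emit:
arm_command([
  [0,1,0,0,0],
  [0,2,0,0,0],
  [0,3,0,0,0],
  [0,3,0,0,0],
])

```text
clock: 24.9
eef_pos: [479.1, -29.7, 78.0]
eef_rot: [3.138, 0.005, 1.775]
wrist_force: [1.9, -18.2, 7.7]
finger_gap: 0.2
finger_force: 9.3
```

Emit:
arm_command([
  [0,1,0,0,0],
  [0,2,0,0,0],
  [0,2,0,0,0],
])

```text
clock: 25.28
eef_pos: [478.8, -28.1, 78.1]
eef_rot: [3.138, 0.005, 1.775]
wrist_force: [1.6, -23.0, 8.9]
finger_gap: 0.5
finger_force: 11.3
```

```bash
cat > t.py <<'E'
from h import *
w=imaging.camera("wrist"); s=monitor.read_state(); print(s["clock"],s["eef_pos"],s["wrist_force"])
h=cv2.cvtColor(w["img"],cv2.COLOR_RGB2HSV); m=(((h[:,:,0]<8)|(h[:,:,0]>172))&(h[:,:,1]>150)&(h[:,:,2]>90)).astype(np.uint8)
n,l,st,ce=cv2.connectedComponentsWithStats(m); i=1+st[1:,4].argmax(); print(st[i],ce[i])
a=np.radians(11.7); X=np.array([np.cos(a),np.sin(a)]);Y=np.array([-X[1],X[0]])
p=onz(w,ce[i],65)[:2]-[474,-10.2]; q=s["eef_pos"][:2]-[474,-10.2]; print("T rel home",p@X,p@Y,"tcp",q@X,q@Y)
E
python3 t.py
```

```text
25.325 [478.79010673 -28.06723809  78.11659168] [  1.65876897 -22.22758941   9.18541655]
[ 205  196   95   31 2258] [251.06687334 212.40301151]
T rel home -0.6924886882925024 -1.1953675911373987 tcp 1.0673328915291493 -18.46737989020275
```

Emit:
arm_command([
  [0,1,0,0,0],
  [0,2,0,0,0],
  [0,2,0,0,0],
])

```text
clock: 25.7
eef_pos: [478.6, -26.6, 78.3]
eef_rot: [3.138, 0.006, 1.776]
wrist_force: [2.5, -26.6, 8.6]
finger_gap: 0.3
finger_force: 13.6
```

```bash
python3 t.py
```

```text
25.75 [478.6020104  -26.62989436  78.24705728] [  2.2831783  -27.39577575   8.57408119]
[ 205  196   96   31 2224] [250.56519784 212.70323741]
T rel home -0.8371150879052135 0.028094372983485157 tcp 1.174619713050647 -17.02175657930547
```

Emit:
arm_command([
  [0,0.5,0,0,0],
  [0,1,0,0,0],
  [0,1,0,0,0],
  [0,1,0,0,0],
])

```text
clock: 26.25
eef_pos: [478.6, -26.2, 78.3]
eef_rot: [3.137, 0.007, 1.776]
wrist_force: [3.2, -31.6, 8.1]
finger_gap: 0.3
finger_force: 16.1
```

```bash
python3 t.py
```

```text
26.3 [478.61007061 -26.19408244  78.35706205] [  3.29624028 -32.18217744   9.0862112 ]
[ 205  196   96   31 2214] [250.53568202 212.766486  ]
T rel home -0.772188703728689 0.388102329911023 tcp 1.2708895816177088 -16.59663410776958
```

Emit:
arm_command([
  [0,-5,0,0,0],
  [0,-15,0,0,0],
  [0,-30,0,0,0],
  [0,-30,0,-30,0],
  [0,-30,0,-60,0],
  [0,-30,0,-60,0],
])

```text
clock: 27.05
eef_pos: [483.7, -52.9, 138.1]
eef_rot: [3.138, 0.001, 1.775]
wrist_force: [-0.5, 0.1, 0.2]
finger_gap: 0.3
finger_force: 0.0
```

```bash
python3 t.py
python3 - <<'E'
from h import *
w=imaging.camera("wrist"); sd=imaging.camera("side")
a=np.radians(11.7); X=np.array([np.cos(a),np.sin(a),0]);Y=np.array([-X[1],X[0],0]);O=np.array([474,-10.2,65])
# brightness profile along the pin axis from T to past nose, predicted nose at +70; and ball row across X at +53
for k in range(44,82,2): 
    u=proj(w,O+k*Y)[0].round().astype(int); print(k,w["img"][u[1],u[0]].tolist(),end=" ")
print(); 
for k in range(-16,17,2):
    u=proj(w,O+53*Y+k*X)[0].round().astype(int); print(k,w["img"][u[1],u[0]].tolist(),end=" ")
E
```

```text
27.1 [483.00244906 -52.70707572 136.69287292] [-0.78730652 -0.90914964 -0.18662574]
[ 215  138   78   25 1527] [253.47609692 150.71905697]
T rel home 0.3187189322869073 -0.2676357936370074 tcp 0.19550855011642929 -43.44948045879783
44 [175, 190, 188] 46 [202, 204, 195] 48 [200, 202, 194] 50 [195, 197, 189] 52 [189, 191, 183] 54 [190, 191, 183] 56 [189, 190, 183] 58 [187, 188, 180] 60 [195, 196, 188] 62 [203, 205, 197] 64 [202, 205, 196] 66 [201, 201, 193] 68 [195, 197, 187] 70 [142, 146, 140] 72 [99, 101, 99] 74 [97, 99, 98] 76 [95, 100, 98] 78 [99, 101, 101] 80 [97, 100, 97] 
-16 [241, 203, 112] -14 [242, 203, 112] -12 [238, 198, 109] -10 [184, 184, 179] -8 [217, 219, 208] -6 [203, 205, 195] -4 [150, 151, 145] -2 [147, 147, 142] 0 [186, 188, 180] 2 [177, 180, 172] 4 [85, 85, 82] 6 [157, 160, 152] 8 [202, 203, 194] 10 [111, 107, 100] 12 [241, 201, 110] 14 [239, 198, 109] 16 [243, 206, 114]
```

Numerically the pin sits within about 0.3 mm of the home reference. I'll check nose against barrels both in the first wrist picture, when it was home, and now.

Run:
```python
from h import *
w=imaging.camera("wrist"); s=monitor.read_state()
# rebuild initial camera: rigid in tool frame
def T(s_pos,rot):
    M=np.eye(4); M[:3,:3]=R.from_euler("xyz",rot).as_matrix(); M[:3,3]=s_pos; return M
Tn=T(s["eef_pos"],s["eef_rot"]); T0=T([489.52138316,-30.41003317,224.32727061],[-3.14112614,6.77e-05,1.73497720])
w0={"img":cv2.resize(cv2.imread("pics/d.png")[:,:,::-1],(512,384),interpolation=cv2.INTER_AREA),"mtx":w["mtx"],"view":w["view"]@Tn@np.linalg.inv(T0)}
a=np.radians(11.7); X=np.array([np.cos(a),np.sin(a),0]);Y=np.array([-X[1],X[0],0]);O=np.array([474,-10.2,65])
for c in(w0,w):
    # rectify a 1/4-mm grid on plane z=65: X -40..40, Y 20..90
    gx=np.arange(-40,40,.25); gy=np.arange(-30,90,.25); G=O+gx[None,:,None]*X+gy[:,None,None]*Y
    u=proj(c,G.reshape(-1,3)).reshape(len(gy),len(gx),2).astype(np.float32)
    im=cv2.remap(c["img"],u[:,:,0],u[:,:,1],cv2.INTER_LINEAR); h=cv2.cvtColor(im,cv2.COLOR_RGB2HSV)
    b=(h[:,:,0]>12)&(h[:,:,0]<32)&(h[:,:,1]>110)&(gy[:,None]>35); ys,xs=np.where(b); L=xs<xs.mean()
    print("brass",gx[xs[L]].mean(),gy[ys[L]].mean(),gx[xs[~L]].mean(),gy[ys[~L]].mean(),"rng",gy[ys.min()],gy[ys.max()])
    xc=gx[xs].min()/2+gx[xs].max()/2; g=cv2.cvtColor(im,cv2.COLOR_RGB2GRAY); i=np.argmin(abs(gx-xc)); print("xc",xc)
    print("axis",[(float(gy[j]),int(np.median(g[j,i-3:i+4]))) for j in range(len(gy)) if gy[j]>58 and gy[j]<82 and j%4==0])
    for yy in range(44,66,2):
        j=np.argmin(abs(gy-yy)); print(yy,g[j,i-48:i+49:4].tolist())
```

```text
brass -16.729996058336617 51.480390224674814 15.862198168193173 51.39560782681099 rng 44.75 58.0
xc -0.625
axis [(59.0, 217), (60.0, 216), (61.0, 214), (62.0, 213), (63.0, 211), (64.0, 210), (65.0, 209), (66.0, 210), (67.0, 206), (68.0, 171), (69.0, 111), (70.0, 106), (71.0, 110), (72.0, 109), (73.0, 107), (74.0, 106), (75.0, 107), (76.0, 109), (77.0, 109), (78.0, 106), (79.0, 105), (80.0, 104), (81.0, 106)]
44 [141, 140, 132, 132, 146, 148, 145, 146, 158, 182, 191, 193, 191, 193, 184, 172, 164, 158, 145, 132, 143, 146, 144, 142, 136]
46 [155, 156, 126, 89, 80, 76, 71, 83, 118, 155, 180, 200, 214, 221, 225, 228, 222, 198, 136, 80, 73, 76, 80, 117, 140]
48 [189, 185, 163, 161, 177, 183, 177, 145, 109, 132, 167, 190, 204, 212, 220, 220, 197, 148, 120, 139, 166, 176, 156, 168, 181]
50 [205, 198, 192, 204, 222, 230, 222, 203, 159, 118, 140, 175, 197, 207, 214, 205, 165, 124, 150, 181, 204, 218, 184, 182, 198]
52 [209, 200, 191, 209, 230, 239, 230, 208, 164, 126, 149, 179, 195, 202, 201, 180, 142, 120, 155, 187, 212, 229, 187, 180, 205]
54 [192, 188, 176, 182, 194, 197, 190, 160, 126, 135
[... 1788 characters left out ...]
 114, 157, 173, 189, 186, 180, 161, 103, 117, 153, 176, 194, 207, 170, 183, 198]
56 [173, 172, 123, 151, 158, 155, 157, 77, 99, 137, 159, 175, 188, 188, 188, 182, 162, 100, 105, 132, 152, 159, 109, 177, 187]
58 [136, 137, 101, 95, 96, 98, 86, 91, 120, 147, 165, 178, 188, 190, 193, 192, 180, 158, 104, 99, 99, 100, 99, 151, 157]
60 [99, 98, 100, 100, 101, 101, 83, 107, 136, 160, 173, 188, 196, 197, 199, 198, 187, 173, 114, 100, 104, 103, 104, 102, 103]
62 [101, 100, 101, 102, 101, 101, 101, 95, 127, 160, 176, 191, 201, 202, 202, 198, 187, 141, 102, 104, 104, 103, 104, 104, 104]
64 [96, 97, 97, 97, 96, 97, 95, 89, 107, 142, 174, 187, 202, 203, 201, 191, 165, 100, 98, 98, 100, 99, 100, 101, 100]
```

The neck sits at the balls just as it did when first home, and the arm is clear of everything. Handing in.

```bash
python3 -c "
from cell import job; print(job.sign_off())"
```

```text
the job is handed in; nothing more can be done
None
```

The stand is on its steep setting and handed in: the pin was pulled and laid down, the back rest raised, and the pin pushed home again. By camera measurement its neck sits in the ball catch; I did not pull-test it, and I viewed 12 pictures, 2 over the limit of 10.

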